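# Line up a spacer pack and pin it to its fixture

## Task

Three spacer plates lie stacked out of line on the blue table of an assembly fixture. Push them gently home against both aluminium fences so that their holes line up over the bore of the table, then take the red-knobbed pin out of its stand, pass it down through all three plates into the bore until its steel collar sits on the top plate, and let go. Use a light hand (no pushing or jamming harder than about 35 N), and do not knock the nut jar about.

Things in the scene. Friction and masses are not known exactly. Their poses are not given: they have to be found in the camera images.
- fixture: Assembly fixture, fixed, yaw varies, z up. Origin: on the work surface under the nominal bore axis. Dark steel foot 10 mm high, x -80 to +70, y -58 to +72 mm; on it a blue table, x -34 to +48, y -44 to +29 mm (plates overhang it at -x and +y). CAUTION: table, fences and bore are one piece on a cross slide, clamped up to 10 mm either way in x and 8 in y from nominal; this offset is not measured.
- bore_nominal (a point): Nominal centre of the mouth of the table's bore, on the table's upper face, 40 mm above the work surface. Vertical bore, 14 mm diameter, 26 mm deep. The true bore lies up to 10 mm from here along the fixture's x and up to 8 mm along its y (the clamped table's unmeasured offset, which stays put under the allowed forces).
- x_fence_nominal (a point): Nominal middle of the x fence's face, at its top edge: 35 mm from the bore axis in the fixture's +x, facing -x, 49 mm long along y, top 58 mm above the work surface (18 mm above the table). It shares the table's unmeasured offset. A plate touching both fences has its hole over the bore.
- y_fence_nominal (a point): Nominal middle of the y fence's face, at its top edge: 30 mm from the bore axis in the fixture's -y, facing +y, 53 mm long along x, top 58 mm above the work surface. It shares the table's unmeasured offset.
- steel_plate: Lowest plate of the stack, dark steel, loose, 70 (x) x 60 (y) x 8 mm, 0.14 kg, 14 mm vertical through hole in its centre. Origin: centre of its underside (40 mm above the work surface), z up. At first it lies about 11 to 19 mm short of its nominal home (hole over bore) in the fixture's -x and in its +y, turned up to 0.05 rad from the fixture's axes.
- brass_plate: Middle plate, brass, same shape, 0.10 to 0.16 kg, loose on the steel plate, likewise 11 to 19 mm short of home and turned a little. Origin: centre of its underside, 48 mm above the work surface.
- light_plate: Top plate, aluminium, same shape, 0.09 kg, loose on the brass plate, likewise 11 to 19 mm short of home and turned a little. Origin: centre of its underside, 56 mm above the work surface; its top is at 64 mm.
- steel_plate_hole (a point): Centre of the steel plate's hole, at half its thickness.
- brass_plate_hole (a point): Centre of the brass plate's hole, at half its thickness.
- light_plate_hole (a point): Centre of the aluminium plate's hole, at half its thickness.
- pin: Loose headed pin, 78 mm long, 0.06 kg. Origin: centre of its lower end, z up along it. Steel shank 12 mm diameter to z = 48 mm, the lowest 4 mm tapering to 9 mm; steel collar 26 mm diameter, z 48 to 52; red knob 20 mm diameter, z 52 to 78, to grip. It stands upright in pin_stand, collar on top, lower end 4 mm above the work surface. Seated in the fixture: lower end at 16 mm.
- pin_shoulder (a point): Centre of the underside of the pin's collar.
- pin_stand: Grey block 56 x 56 x 52 mm, fixed, with a vertical 15 mm hole in its centre that holds the pin. Origin: centre of its underside. It and the jar swap sides: one stands front left, the other front right. Beware: behind the right place stands an open clear-walled bin (some 0.15 m high), and cartons hang over the table at the far left; cross between places at 0.2 m height or more, near the robot.
- nut_jar: Small clear jar with a white lid, 56 mm diameter, 70 mm high, loose bystander. Origin: centre of its underside.

How it is judged:
On the way:
1. the holes of the three plates lie in line (within 2 mm of one another), before the pin is near them (horizontal distance between light_plate_hole and brass_plate_hole below 0.002 m and horizontal distance between each of brass_plate_hole, light_plate_hole and steel_plate_hole below 0.002 m and horizontal distance between pin and light_plate_hole above 0.05 m), for 0.2 s.
At the end, for the whole second after the job is handed in: The pin stands upright (within 0.08 rad) through the holes of all three plates (axis within 3 mm of each hole's centre) and in the bore of the table, its collar within 2.5 mm of the top plate and its lower end less than 19.5 mm above the work surface, released and at rest (z of pin_shoulder in the frame of light_plate below 0.0105 m and z of pin in the frame of fixture below 0.0195 m and angle between pin's own z axis and vertical below 0.08 rad and horizontal distance between pin and light_plate_hole below 0.003 m and horizontal distance between pin and brass_plate_hole below 0.003 m and horizontal distance between pin and steel_plate_hole below 0.003 m and linear speed of pin below 0.02 m/s); the robot touches nothing.
It fails at once if the fixture (with table and fences) pressed by plates, pin or gripper with over 35 N in all (contact force between fixture and anything else above 35 N).
It fails at once if the pin jammed against a plate harder than 35 N (contact force between pin and light_plate above 35 N or contact force between pin and brass_plate above 35 N or contact force between pin and steel_plate above 35 N).
It fails at once if the nut jar knocked about (moved more than 30 mm) (distance of nut_jar from where it was at the start of the episode above 0.03 m).
It also fails if it takes over 67 s, if anything falls off the work surface, if the arm or the gripper's body presses on something with over 40 N, if the wrist force passes 120 N, or if a joint passes its speed limit or range.

## Robot

A 6-joint arm with a two-finger parallel gripper is mounted at the origin on a cart in front of the work surface, level with it; the furniture and walls round the work are solid. World frame = base frame: x ahead of the robot, y to its left, z up, the work surface at z = 0. Lengths are in m, angles in rad, forces in N, time in s.
With the tool pointing down it reaches from about 0.25 to 0.725 m from the base axis. Payload 4 kg.
Tool frame: the origin (TCP) lies midway between the tips of the shut fingers; the grasp point (between the pads) lies 19 mm behind it; z points along the fingers, y is the line along which they close (so a half turn about z gives the same grasp; the last joint's range is limited). The gripper opens to 85 mm and grips with 20 to 120 N. Pads are 22 mm wide; open, the fingers measure 114 mm over their backs; the gripper's body (76 mm by 85 mm) begins 54 mm behind the grasp point. The pads swing forward as they close: fully open they stand 13 mm farther back than shut.
Start: joints at [-1.341, 0.241, 0.005, 1.335, 0, 1.571], TCP at [0.114, -0.487, 0.231] pointing down, gripper open.
Joint ranges: [-2.72, 2.72], [-1.05, 1.87], [-1.09, 1.28], [-1.99, 2.15], [-1.42, 1.44], [-3.14, 3.14]. Speed limits (rad/s): [2.79, 2.79, 3.14, 3.14, 3.14, 3.14].

## Interface

Orientations are given as [roll, pitch, yaw] about the fixed x, y, z axes, in that order (R = Rz(yaw) Ry(pitch) Rx(roll)).
In Python, from rig import robot gives the robot as it stands.
- The arm moves only by the tool arm_command, never from a script. Its argument "motion" is a list that holds one entry, the list of rows, each a list of 7 numbers: the shift along the world's x, y, z in m, then the turn, a rotation vector about the world's x, y, z in rad, then the opening, from 0 (shut) to 1 (fully open). In form: [[[dx, dy, dz, ax, ay, az, claw], ...]]. A call has exactly 10 rows; each row is the pose to reach, as a shift and turn from the pose commanded when the call began; what a row does not reach only later rows make up. A row lasts 1/8 s, in which the tool goes at most 62.5 mm and 10.7 degrees, less where a joint would pass 70% of its speed; a pose out of reach is approached as far as the arm can. A call with a gripper value outside its range is refused whole. The fingers move at their own pace and stop on an object; "squeeze" is the grip in N (left out, the last holds). Time passes only in rows, so rows that repeat a pose let the fingers close, or fill a call up. It gives the time, the measured TCP pose, the force, the opening and the grip force at its end, in the units of the state.
- robot.sense(): the state, without advancing time (a new reading comes with each control period).
- robot.read_camera(name): name is "scene" or "top"; returns a dict with "img" (384x512x3 uint8, red, green, blue), "fx", "fy", "cx", "cy" (pixels), "dist_coeffs" ([k1, k2, p1, p2, k3] as OpenCV has them; the pictures are not rectified), "R" (3x3) and "t" (3): a world point X has camera coordinates R X + t. Camera axes: x right, y down, z forward; pixel columns grow to the right and rows downward; lengths in m; the calibration is good to about 2 mm. A picture is of the moment at which its call begins. There is no depth.
- robot.sign_off(): hands the job in; it is judged then, once.
Trained networks look in the newest picture that a camera, given by its name, has taken for a name from the list of things; names that differ only in an ending like _2 or _b are one class to them, and where a whole thing is asked for, a point or a joint stands for the part that bears it (a point fixed in the world has none). Each returns a list of dicts, best first, with "score" (0 to 1); they miss things now and then, are a little off and sometimes report something else, mostly with a low value. They report only what shows in the picture. A call takes as long as a camera call.
- robot.boxes_of(thing, camera): "location" ([x, y, z] in m, in the coordinates of the camera as it stood for that picture, good to about 4 mm: the middle of the surface that is visible of it).
- robot.tip_of(thing, camera): "location" ([x, y, z] in m, in the coordinates of the camera as it stood for that picture, good to about 4 mm: a listed point, or the origin of a listed thing).
The state is a dict: "clock": time; "joint_pos": joint angles; "joint_velocities": joint speeds; "joint_torque": joint torques, N m; "eef_pos": TCP position; "tcp_rot": TCP orientation; "ft_force": force on the tool from outside, world axes, zero at the start; "moment": the same for the moment, N m; "width": opening from 0.0 (shut) to 1.0 (fully open); "grip_force": force on a finger pad.
Only numpy, scipy, OpenCV 4.12 (cv2) and the standard library are available. Lean on these libraries where they do the work, as an engineer would, in place of code of your own. Each camera call takes 0.05 s, during which the arm holds its last target. There are 200 camera calls.

## Working session

There is one attempt and no reset: what is moved stays moved. The work goes in short steps, Python scripts to look and compute and a tool call to move; the robot and the scene stay as the last step left them, time stands still between calls to the robot, and variables do not carry over. Pictures are saved under pics/ and viewed, at most 11 in all, crops included, and the job is handed in when it is done.

Besides the shell and the picture viewer there is one more tool, called after ">>>" as name([rows], argument=value, ...), one row to a line, values as JSON. arm_command: Moves the arm, as the interface text tells. Its arguments: {"type":"object","properties":{"motion":{"type":"array"},"squeeze":{"type":"number"}},"required":["motion"]}

```bash
mkdir -p pics; ls; cat > h.py <<'E'
from rig import robot
import numpy as np, cv2
def world(c,p): return c["R"].T@(np.array(p)-np.array(c["t"]))
def rd(n):
    c=robot.read_camera(n); c["R"]=np.array(c["R"]); c["t"]=np.array(c["t"]).ravel(); return c
def K(c): return np.array([[c["fx"],0,c["cx"]],[0,c["fy"],c["cy"]],[0,0,1.]])
def proj(c,X): return cv2.projectPoints(np.array(X,float).reshape(-1,3),cv2.Rodrigues(c["R"])[0],c["t"],K(c),np.array(c["dist_coeffs"],float))[0].reshape(-1,2)
def back(c,uv,z):
    u=cv2.undistortPoints(np.array(uv,float).reshape(-1,1,2),K(c),np.array(c["dist_coeffs"],float)).reshape(-1,2)
    o=-c["R"].T@c["t"]; d=np.c_[u,np.ones(len(u))]@c["R"]
    return o+d*((z-o[2])/d[:,2])[:,None]
E
python3 - <<'E'
from h import *
np.set_printoptions(precision=4,suppress=True)
for n in("scene","top"):
    c=rd(n); cv2.imwrite(f"pics/{n}0.png",c["img"][:,:,::-1]); print(n,-c["R"].T@c["t"],c["fx"],c["R"].tolist())
    for t in("fixture","bore_nominal","x_fence_nominal","y_fence_nominal","steel_plate","brass_plate","light_plate","light_plate_hole","pin","pin_shoulder","pin_stand","nut_jar"):
        print(t,[(world(c,d["location"]),round(d["score"],2)) for d in robot.tip_of(t,n)[:2]])
print(robot.sense())
E
```

```text
pics
scene [-0.0212  0.7153  0.479 ] 468.5817437734091 [[-0.8307889582645476, -0.5560927569844816, 0.023463854225301044], [-0.236976190955628, 0.3152627217912009, -0.9189405319001691], [0.5036188953423706, -0.7690060220038604, -0.3936975315847537]]
fixture [(array([ 0.5234, -0.043 ,  0.0004]), 0.93), (array([ 0.5018, -0.0322,  0.0507]), 0.23)]
bore_nominal [(array([ 0.5233, -0.0417,  0.0366]), 0.7), (array([0.4509, 0.1858, 0.0014]), 0.2)]
x_fence_nominal [(array([ 0.5584, -0.0356,  0.0562]), 0.94), (array([ 0.5063, -0.0211,  0.0596]), 0.57)]
y_fence_nominal [(array([ 0.524 , -0.0767,  0.0576]), 0.73)]
steel_plate [(array([ 0.5076, -0.0321,  0.0385]), 0.58)]
brass_plate [(array([ 0.5081, -0.036 ,  0.0449]), 0.64), (array([0.451 , 0.1887, 0.0002]), 0.19)]
light_plate [(array([ 0.5071, -0.0265,  0.0617]), 0.94), (array([ 0.5064, -0.0302,  0.0373]), 0.65)]
light_plate_hole [(array([ 0.5061, -0.0211,  0.059 ]), 0.88)]
pin []
pin_shoulder [(array([ 0.4251, -0.3077,  0.0513]), 0.68), (array([ 0.5074, -0.0349,  0.0437]), 0.33)]
pin_stand [(array([ 0.4257, -0.3076,  0.001 ]), 0.72)]
nut_jar [
[... 803 characters left out ...]
 [(array([ 0.4181, -0.3069,  0.0032]), 0.45)]
pin_shoulder [(array([ 0.4195, -0.3092,  0.047 ]), 0.46)]
pin_stand [(array([ 0.4204, -0.308 , -0.0041]), 0.63)]
nut_jar [(array([0.4504, 0.1899, 0.0025]), 0.61)]
{'clock': 1.3, 'joint_pos': array([-1.341 ,  0.2406,  0.005 ,  1.3352, -0.    ,  1.5708]), 'joint_velocities': array([-0.0002, -0.0014, -0.001 , -0.0003,  0.0013, -0.0016]), 'joint_torque': array([  0.0017, -37.2218,  25.2688,   0.0012,   0.0002,   0.    ]), 'eef_pos': array([ 0.1139, -0.4869,  0.2313]), 'tcp_rot': array([-3.1416,  0.    ,  0.2298]), 'ft_force': array([-0.1693,  0.0706, -0.474 ]), 'moment': array([0.0419, 0.0177, 0.0146]), 'grip_force': 0.0, 'width': 1.0024682057157137}
```

```bash
python3 - <<'E'
from h import *
a=cv2.imread("pics/scene0.png"); b=cv2.imread("pics/top0.png")
c=robot.read_camera("top")
import h
c=rd("top"); p=proj(c,[[.51,-.035,.06]])[0]; print(p)
c2=rd("scene"); p2=proj(c2,[[.51,-.035,.05]])[0]; print(p2)
def crop(i,p,s):
    x,y=int(p[0])-50,int(p[1])-45; x=max(x,0);y=max(y,0); print(x,y)
    return cv2.resize(i[y:y+75 if 0 else y+90,x:x+100],(400*2,360*2),interpolation=cv2.INTER_CUBIC)
A=crop(a,p2,4);B=crop(b,p,4)
cv2.imwrite("pics/s1.png",np.hstack([cv2.resize(B,(400,360)),cv2.resize(A,(400,360))]))
E
```

```text
[252.7548376  189.28792725]
[245.7032359  203.04421441]
195 158
202 144
```

View pics/scene0.png

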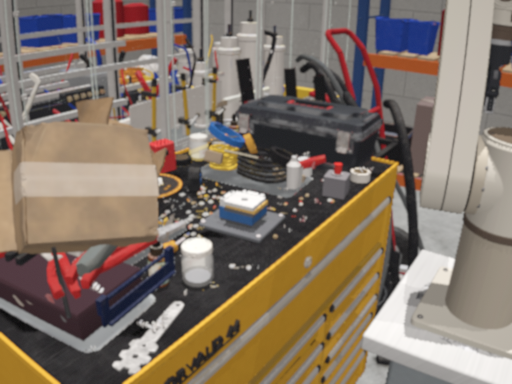

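View pics/s1.png

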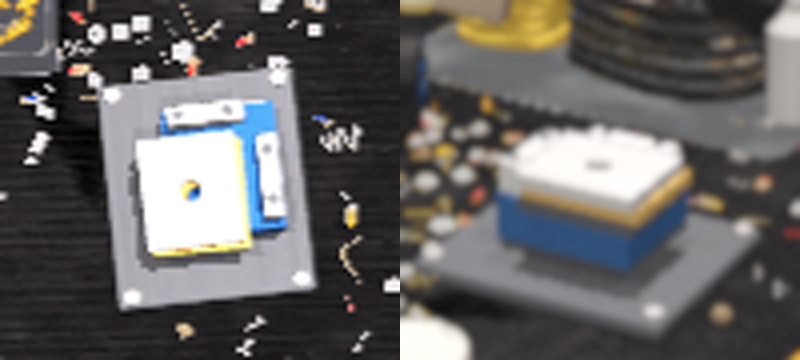

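Left crop (top camera, 4x, offset 195,158): the foot corners are at (97,88), (290,66), (318,288), (122,310). The light plate corners are at (136,142), (240,132), (250,245), (148,252). The x fence is at the top (lower edge about y=125) and the y fence is at the right (left edge about x=258). In the scene picture the jar stands at (197,262) and the pin stand at (337,180).

```bash
python3 - <<'E'
from h import *
np.set_printoptions(precision=4,suppress=True)
c=rd("top"); o=np.array([195,158])
def fit(px,z,loc):
    w=back(c,np.array(px)/4+o,z)[:,:2]; loc=np.array(loc,float)
    m=w.mean(0);l=loc.mean(0);A=(w-m);B=(loc-l)
    th=np.arctan2((B[:,0]*A[:,1]-B[:,1]*A[:,0]).sum(),(A*B).sum()); R=np.array([[np.cos(th),-np.sin(th)],[np.sin(th),np.cos(th)]])
    return th,m-R@l,R,np.linalg.norm(A-B@R.T,axis=1)
th,org,R,e=fit([(97,88),(290,66),(318,288),(122,310)],.010,[(.07,.072),(.07,-.058),(-.08,-.058),(-.08,.072)]);print("fix",th,org,e)
t2,o2,_,e=fit([(136,142),(240,132),(250,245),(148,252)],.064,[(.035,.03),(.035,-.03),(-.035,-.03),(-.035,.03)]);print("light",t2,o2,e,(o2-org)@R)
for n,px,z in(("xf",[(165,127),(243,122)],.058),("yf",[(256,135),(262,216)],.058),("hole",[(190,190)],.064)):
    print(n,(back(c,np.array(px)/4+o,z)[:,:2]-org)@R)
p=proj(c,[[.42,-.308,.08]])[0];print(p)
x,y=int(p[0])-25,int(p[1])-25; print(x,y)
i=cv2.resize(c["img"][y:y+50,x:x+50,::-1],(400,400),interpolation=cv2.INTER_CUBIC)
c2=rd("scene");p=proj(c2,[[.42,-.308,.07]])[0];x,y=int(p[0])-25,int(p[1])-25; print(p,x,y)
j=cv2.resize(c2["img"][y:y+50,x:x+50,::-1],(400,400),interpolation=cv2.INTER_CUBIC)
cv2.imwrite("pics/p1.png",np.hstack([i,j]))
E
```

```text
fix 0.1328342526326561 [ 0.4822 -0.0245] [0.0016 0.0025 0.0015 0.0025]
light 0.10845078438044511 [ 0.4666 -0.0124] [0.003  0.0024 0.0023 0.0016] [-0.0138  0.0141]
xf [[ 0.0303  0.0274]
 [ 0.0276 -0.0218]]
yf [[ 0.0184 -0.0289]
 [-0.0329 -0.0267]]
hole [[-0.012  0.016]]
[363.0346 225.8818]
338 200
[338.3234 167.9029] 313 142
```

View pics/p1.png

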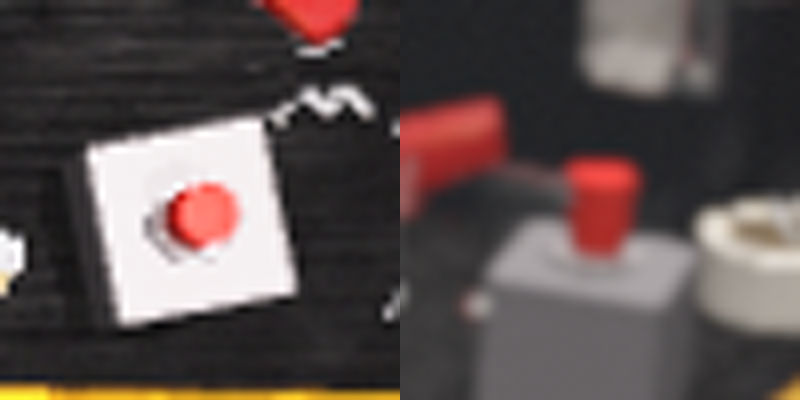

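Pin crop (8x): the knob top is at (204,215) in the top view and (202,168) in the scene half. I also used the wrong crop offset for the top view (it should be 202,144), so I'm redoing that fit.

```bash
python3 - <<'E'
from h import *
np.set_printoptions(precision=4,suppress=True)
c=rd("top"); o=np.array([202,144])
def fit(px,z,loc):
    w=back(c,np.array(px)/4+o,z)[:,:2]; loc=np.array(loc,float)
    m=w.mean(0);l=loc.mean(0);A=(w-m);B=(loc-l)
    th=np.arctan2((B[:,0]*A[:,1]-B[:,1]*A[:,0]).sum(),(A*B).sum()); R=np.array([[np.cos(th),-np.sin(th)],[np.sin(th),np.cos(th)]])
    return th,m-R@l,R,np.linalg.norm(A-B@R.T,axis=1)
th,org,R,e=fit([(97,88),(290,66),(318,288),(122,310)],.010,[(.07,.072),(.07,-.058),(-.08,-.058),(-.08,.072)]);print("fix",th,org,e)
t2,o2,_,e=fit([(136,142),(240,132),(250,245),(148,252)],.064,[(.035,.03),(.035,-.03),(-.035,-.03),(-.035,.03)]);print("light",t2,o2,e,(o2-org)@R)
for n,px,z in(("xf",[(165,127),(243,122)],.058),("yf",[(256,135),(262,216)],.058),("hole",[(190,190)],.064)):
    print(n,(back(c,np.array(px)/4+o,z)[:,:2]-org)@R)
print("pin",back(c,[(363.5,226.8)],.082)); c2=rd("scene"); print(back(c2,[(338.2,163)],.082))
E
```

```text
fix 0.13161607166989375 [ 0.5193 -0.0422] [0.0012 0.0018 0.0011 0.0019]
light 0.10726134928958211 [ 0.5021 -0.0293] [0.0031 0.0026 0.0025 0.0016] [-0.0153  0.015 ]
xf [[ 0.0292  0.0283]
 [ 0.0266 -0.0211]]
yf [[ 0.0174 -0.0282]
 [-0.0343 -0.0259]]
hole [[-0.0135  0.017 ]]
pin [[ 0.4176 -0.3087  0.082 ]]
[[ 0.4224 -0.31    0.082 ]]
```

>>> arm_command([
  [[0.036,0.05,0,0,0,-0.01,0],[0.072,0.1,0,0,0,-0.02,0],[0.109,0.15,0,0,0,-0.03,0],[0.145,0.2,0,0,0,-0.04,0],[0.181,0.25,0,0,0,-0.05,0],[0.217,0.3,0,0,0,-0.06,0],[0.253,0.35,0,0,0,-0.07,0],[0.29,0.4,0,0,0,-0.085,0],[0.326,0.446,0,0,0,-0.099,0],[0.326,0.446,-0.05,0,0,-0.099,0]],
], squeeze=30)

```text
clock: 2.9
eef_pos: [0.4461, -0.0379, 0.1841]
tcp_rot: [3.14, -0.011, 0.138]
ft_force: [0.2, 0.3, -0.3]
width: 0.0
grip_force: 0.0
```

>>> arm_command([
  [[0,0,-0.03,0,0,0,0],[0,0,-0.06,0,0,0,0],[0,0,-0.09,0,0,0,0],[0,0,-0.12,0,0,0,0],[0,0,-0.139,0,0,0,0],[0,0,-0.139,0,0,0,0],[0,0,-0.139,0,0,0,0],[0.004,0.0005,-0.139,0,0,0,0],[0.008,0.001,-0.139,0,0,0,0],[0.008,0.001,-0.139,0,0,0,0]],
])

```text
clock: 4.15
eef_pos: [0.4488, -0.0399, 0.0428]
tcp_rot: [3.141, -0.001, 0.131]
ft_force: [-0.5, 0.7, -0.9]
width: 0.006
grip_force: 0.0
```

```bash
python3 - <<'E'
from h import *
a=rd("top");b=rd("scene")
i=a["img"][139:234,200:310,::-1]; j=b["img"][150:245,190:300,::-1]
f=lambda q:cv2.resize(q,(400,345),interpolation=cv2.INTER_CUBIC)
cv2.imwrite("pics/c1.png",np.hstack([f(i),f(j)])); print(robot.sense()["eef_pos"],robot.sense()["tcp_rot"])
E
```

```text
[ 0.44802284 -0.03983191  0.04245861] [ 3.14155530e+00 -1.89768964e-04  1.30844949e-01]
```

View pics/c1.png

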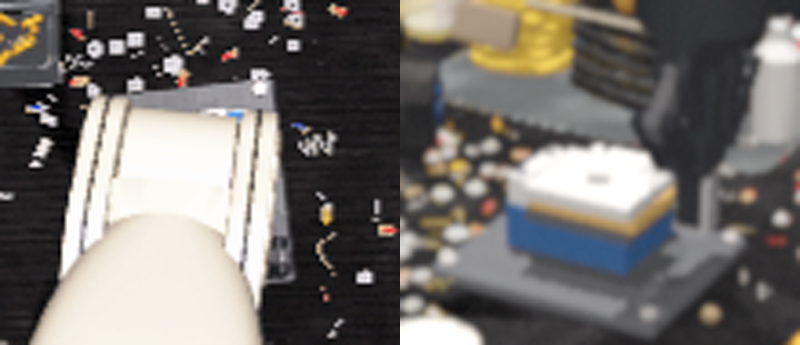

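The gripper stands behind the stack's -x side: fingertips at about (690,220) in the scene half, next to the plate stack at (590,190). Pushing in fixture +x.

>>> arm_command([
  [[0.002,0.0002,0,0,0,0,0],[0.004,0.0005,0,0,0,0,0],[0.006,0.0008,0,0,0,0,0],[0.008,0.001,0,0,0,0,0],[0.01,0.0013,0,0,0,0,0],[0.012,0.0016,0,0,0,0,0],[0.013,0.0017,0,0,0,0,0],[0.014,0.0018,0,0,0,0,0],[0.014,0.0018,0,0,0,0,0],[0.014,0.0018,0,0,0,0,0]],
])

```text
clock: 5.5
eef_pos: [0.4619, -0.038, 0.0422]
tcp_rot: [-3.142, -0.0, 0.131]
ft_force: [-0.5, -0.5, 0.4]
width: 0.002
grip_force: 0.4
```

>>> arm_command([
  [[0.0005,0,0,0,0,0,0],[0.001,0.0001,0,0,0,0,0],[0.0015,0.0002,0,0,0,0,0],[0.002,0.0003,0,0,0,0,0],[0.0025,0.0003,0,0,0,0,0],[0.003,0.0004,0,0,0,0,0],[0.0035,0.0005,0,0,0,0,0],[0.004,0.0005,0,0,0,0,0],[0.004,0.0005,0,0,0,0,0],[0.004,0.0005,0,0,0,0,0]],
])

```text
clock: 6.75
eef_pos: [0.4661, -0.0375, 0.0423]
tcp_rot: [-3.142, -0.0, 0.131]
ft_force: [-0.5, -0.3, -1.0]
width: 0.0
grip_force: 0.6
```

```bash
python3 - <<'E'
from h import *
b=rd("scene")
j=b["img"][160:235,190:290,::-1]
cv2.imwrite("pics/c2.png",cv2.resize(j,(800,600),interpolation=cv2.INTER_CUBIC)); print(robot.sense()["eef_pos"],robot.sense()["ft_force"])
E
```

```text
[ 0.46608275 -0.03751055  0.04230904] [-2.11265411 -0.7769642  -1.1452602 ]
```

View pics/c2.png

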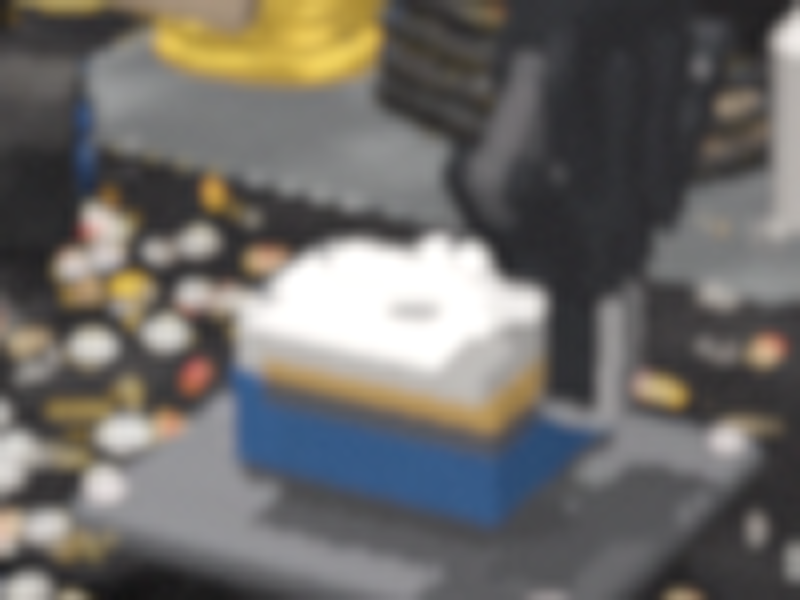

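Scene crop: the -x edges of the three plates are flush at the finger, about (500,430). There is no fence resistance yet. Continuing gently.

>>> arm_command([
  [[0.0004,0,0,0,0,0,0],[0.0008,0.0001,0,0,0,0,0],[0.0012,0.0002,0,0,0,0,0],[0.0016,0.0002,0,0,0,0,0],[0.002,0.0003,0,0,0,0,0],[0.0024,0.0003,0,0,0,0,0],[0.0027,0.0004,0,0,0,0,0],[0.003,0.0004,0,0,0,0,0],[0.003,0.0004,0,0,0,0,0],[0.003,0.0004,0,0,0,0,0]],
])

```text
clock: 8.05
eef_pos: [0.469, -0.0371, 0.0423]
tcp_rot: [-3.142, -0.0, 0.131]
ft_force: [-2.2, -1.0, 0.7]
width: -0.0
grip_force: 1.3
```

>>> arm_command([
  [[0.0003,0,0,0,0,0,0],[0.0006,0.0001,0,0,0,0,0],[0.0009,0.0001,0,0,0,0,0],[0.0012,0.0002,0,0,0,0,0],[0.0014,0.0002,0,0,0,0,0],[0.0016,0.0002,0,0,0,0,0],[0.0018,0.0002,0,0,0,0,0],[0.002,0.0003,0,0,0,0,0],[0.002,0.0003,0,0,0,0,0],[0.002,0.0003,0,0,0,0,0]],
])

```text
clock: 9.3
eef_pos: [0.4708, -0.0369, 0.0423]
tcp_rot: [3.141, 0.0, 0.131]
ft_force: [-3.8, -1.3, 0.5]
width: -0.003
grip_force: 1.6
```

>>> arm_command([
  [[0.0002,0,0,0,0,0,0],[0.0004,0,0,0,0,0,0],[0.0006,0.0001,0,0,0,0,0],[0.0008,0.0001,0,0,0,0,0],[0.001,0.0001,0,0,0,0,0],[0.0012,0.0002,0,0,0,0,0],[0.0014,0.0002,0,0,0,0,0],[0.0015,0.0002,0,0,0,0,0],[0.0015,0.0002,0,0,0,0,0],[0.0015,0.0002,0,0,0,0,0]],
])

```text
clock: 10.55
eef_pos: [0.4709, -0.0369, 0.0423]
tcp_rot: [3.141, 0.003, 0.131]
ft_force: [-6.1, -1.2, 5.4]
width: 0.001
grip_force: 3.7
```

>>> arm_command([
  [[0.0002,0,0,0,0,0,0],[0.0004,0,0,0,0,0,0],[0.0006,0.0001,0,0,0,0,0],[0.0008,0.0001,0,0,0,0,0],[0.001,0.0001,0,0,0,0,0],[0.0012,0.0002,0,0,0,0,0],[0.0014,0.0002,0,0,0,0,0],[0.0015,0.0002,0,0,0,0,0],[0.0015,0.0002,0,0,0,0,0],[0.0015,0.0002,0,0,0,0,0]],
])

```text
clock: 11.8
eef_pos: [0.4709, -0.0369, 0.0422]
tcp_rot: [3.141, 0.005, 0.13]
ft_force: [-10.1, -2.1, 8.5]
width: 0.002
grip_force: 5.5
```

```bash
python3 - <<'E'
from h import *
b=rd("scene")
j=b["img"][160:235,190:290,::-1]
cv2.imwrite("pics/c3.png",cv2.resize(j,(800,600),interpolation=cv2.INTER_CUBIC)); print(robot.sense()["eef_pos"],robot.sense()["ft_force"],robot.sense()["clock"])
E
```

```text
[ 0.47087484 -0.03688764  0.04219535] [-10.7948172   -1.95945013   9.1462303 ] 11.85
```

View pics/c3.png

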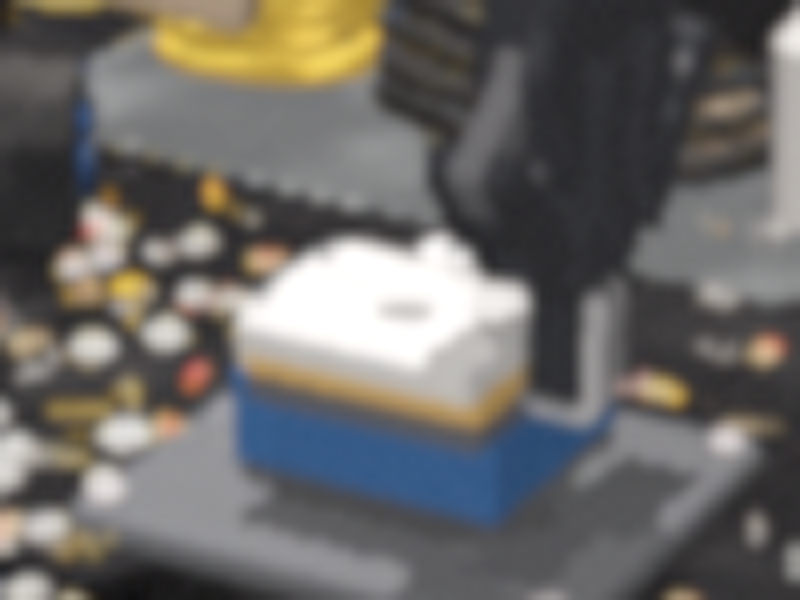

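The plates are flush at the -x side and held hard against the x fence (about 10 N, no further travel). Backing off, then rotating for the y push.

>>> arm_command([
  [[-0.005,-0.0006,0,0,0,0,0],[-0.015,-0.002,0,0,0,0,0],[-0.02,-0.003,0.04,0,0,0,0],[-0.01,0.02,0.08,0,0,-0.17,0],[0,0.04,0.08,0,0,-0.35,0],[0.01,0.055,0.08,0,0,-0.53,0],[0.02,0.069,0.08,0,0,-0.71,0],[0.034,0.069,0.08,0,0,-0.89,0],[0.034,0.069,0.08,0,0,-1.07,0],[0.034,0.069,0.08,0,0,-1.25,0]],
])

```text
clock: 13.1
eef_pos: [0.418, -0.1615, 0.123]
tcp_rot: [-2.948, 0.031, -0.498]
ft_force: [1.0, 0.2, 0.4]
width: -0.001
grip_force: 0.0
```

>>> arm_command([
  [[0,0,0,0,0,-0.18,0],[0,0,0,0,0,-0.321,0],[0,0,-0.03,0,0,-0.321,0],[0,0,-0.06,0,0,-0.321,0],[0,0,-0.08,0,0,-0.321,0],[0,0,-0.08,0,0,-0.321,0],[0.0003,-0.002,-0.08,0,0,-0.321,0],[0.0005,-0.004,-0.08,0,0,-0.321,0],[0.0007,-0.005,-0.08,0,0,-0.321,0],[0.0007,-0.005,-0.08,0,0,-0.321,0]],
])

```text
clock: 14.35
eef_pos: [0.359, -0.2299, 0.0435]
tcp_rot: [-2.898, 0.034, -0.741]
ft_force: [0.5, 0.2, 0.1]
width: 0.001
grip_force: 0.0
```

```bash
python3 - <<'E'
from h import *
s=robot.sense();print({k:s[k] for k in("clock","joint_pos","eef_pos","tcp_rot","ft_force")})
E
```

```text
{'clock': 14.35, 'joint_pos': array([-0.7424086 ,  0.31118127, -0.47437287,  0.81924829,  0.24378601,
        3.14059475]), 'eef_pos': array([ 0.35896559, -0.22993466,  0.04346241]), 'tcp_rot': array([-2.89777382,  0.0337652 , -0.74143965]), 'ft_force': array([0.54079736, 0.18443077, 0.08998964])}
```

Joint 6 hit its limit, since the turn goes the other way round. Lifting clear and turning back.

>>> arm_command([
  [[-0.15,-0.255,0.06,0,0,0.9,0],[-0.15,-0.255,0.12,0,0,1.07,0],[-0.15,-0.255,0.16,0,0,1.25,0],[-0.15,-0.255,0.16,0,0,1.4,0],[-0.15,-0.255,0.16,0,0,1.571,0],[-0.15,-0.255,0.16,0,0,1.571,0],[-0.15,-0.255,0.16,0,0,1.571,0],[-0.15,-0.255,0.16,0,0,1.571,0],[-0.15,-0.255,0.16,0,0,1.571,0],[-0.15,-0.255,0.16,0,0,1.571,0]],
])

```text
clock: 15.6
eef_pos: [0.2089, -0.4843, 0.2032]
tcp_rot: [-2.898, 0.035, 0.829]
ft_force: [0.8, 0.1, 0.3]
width: -0.004
grip_force: 0.0
```

```bash
python3 - <<'E'
from h import *
np.set_printoptions(precision=4,suppress=True)
s=robot.sense();print({k:s[k] for k in("clock","joint_pos","eef_pos","tcp_rot")})
c=rd("top"); cc=c["img"][139:234,200:310,::-1]
for n in("light_plate_hole","light_plate","brass_plate","steel_plate"):
    print(n,[(world(c,d["location"]),round(d["score"],2)) for d in robot.tip_of(n,"top")[:2]])
cv2.imwrite("pics/c4.png",cv2.resize(cc,(690,596),interpolation=cv2.INTER_CUBIC))
E
```

```text
{'clock': 15.6, 'joint_pos': array([-1.0971,  0.4852,  0.2577,  1.5607, -0.1158,  1.2325]), 'eef_pos': array([ 0.2089, -0.4843,  0.2032]), 'tcp_rot': array([-2.8981,  0.0349,  0.8289])}
light_plate_hole [(array([ 0.5113, -0.0214,  0.0573]), 0.73)]
light_plate [(array([ 0.5121, -0.0258,  0.0572]), 0.59)]
brass_plate [(array([ 0.5114, -0.0277,  0.0501]), 0.63)]
steel_plate [(array([ 0.4175, -0.3076,  0.0498]), 0.51), (array([ 0.5541, -0.0333,  0.0608]), 0.18)]
```

View pics/c4.png

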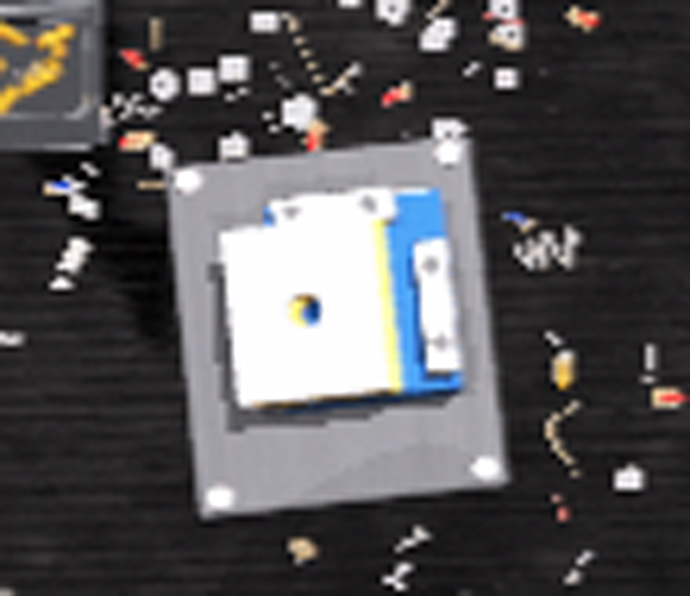

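Top crop (6.3x): the plates now touch the x fence (top, about (330,210)), and the light plate is parallel to the foot. There is still a gap to the y fence at (420,300).

```bash
python3 - <<'E'
from h import *
from scipy.spatial.transform import Rotation as Ro
s=robot.sense(); a=Ro.from_euler("xyz",s["tcp_rot"]); b=Ro.from_euler("xyz",[np.pi,0,.131+np.pi/2])
print((b*a.inv()).as_rotvec(), np.array([.508,.032,.12])-s["eef_pos"])
E
```

```text
[-0.04161856 -0.25084253  0.87337384] [ 0.29967537  0.51676905 -0.08301023]
```

>>> arm_command([
  [[0.03,0.052,0.01,-0.006,-0.036,0.125,0],[0.06,0.104,0.01,-0.012,-0.072,0.25,0],[0.09,0.156,0.01,-0.018,-0.108,0.375,0],[0.12,0.208,0.01,-0.024,-0.144,0.5,0],[0.15,0.26,0.01,-0.03,-0.18,0.625,0],[0.18,0.312,0.01,-0.036,-0.215,0.75,0],[0.21,0.364,0.01,-0.0416,-0.2508,0.8734,0],[0.24,0.416,0.01,-0.0416,-0.2508,0.8734,0],[0.27,0.468,0.01,-0.0416,-0.2508,0.8734,0],[0.2997,0.5168,0,-0.0416,-0.2508,0.8734,0]],
])

```text
clock: 17.1
eef_pos: [0.5097, 0.0339, 0.204]
tcp_rot: [3.139, 0.001, 1.702]
ft_force: [0.0, -1.6, -0.9]
width: 0.002
grip_force: 0.0
```

>>> arm_command([
  [[0,0,-0.04,0,0,0,0],[0,0,-0.08,0,0,0,0],[0,0,-0.12,0,0,0,0],[0,0,-0.15,0,0,0,0],[0,0,-0.161,0,0,0,0],[0,0,-0.161,0,0,0,0],[0.0003,-0.002,-0.161,0,0,0,0],[0.0006,-0.005,-0.161,0,0,0,0],[0.001,-0.008,-0.161,0,0,0,0],[0.001,-0.008,-0.161,0,0,0,0]],
])

```text
clock: 18.35
eef_pos: [0.5095, 0.0239, 0.0425]
tcp_rot: [3.141, 0.0, 1.702]
ft_force: [-0.1, -0.7, -0.3]
width: -0.001
grip_force: 0.0
```

>>> arm_command([
  [[0.0002,-0.0016,0,0,0,0,0],[0.0004,-0.0032,0,0,0,0,0],[0.0006,-0.0048,0,0,0,0,0],[0.0008,-0.0064,0,0,0,0,0],[0.001,-0.008,0,0,0,0,0],[0.0012,-0.0096,0,0,0,0,0],[0.0014,-0.011,0,0,0,0,0],[0.0016,-0.012,0,0,0,0,0],[0.0016,-0.012,0,0,0,0,0],[0.0016,-0.012,0,0,0,0,0]],
])

```text
clock: 19.6
eef_pos: [0.5108, 0.0121, 0.042]
tcp_rot: [-3.142, 0.0, 1.703]
ft_force: [0.2, -0.2, 0.1]
width: 0.003
grip_force: 0.1
```

>>> arm_command([
  [[0.0001,-0.0008,0,0,0,0,0],[0.0002,-0.0016,0,0,0,0,0],[0.0003,-0.0024,0,0,0,0,0],[0.0004,-0.0032,0,0,0,0,0],[0.0005,-0.004,0,0,0,0,0],[0.0006,-0.0048,0,0,0,0,0],[0.0007,-0.0055,0,0,0,0,0],[0.0008,-0.006,0,0,0,0,0],[0.0008,-0.006,0,0,0,0,0],[0.0008,-0.006,0,0,0,0,0]],
])

```text
clock: 20.85
eef_pos: [0.5115, 0.0061, 0.042]
tcp_rot: [-3.141, 0.0, 1.703]
ft_force: [-0.0, 1.2, 0.4]
width: 0.001
grip_force: 1.0
```

>>> arm_command([
  [[0,-0.0004,0,0,0,0,0],[0.0001,-0.0008,0,0,0,0,0],[0.0002,-0.0012,0,0,0,0,0],[0.0002,-0.0016,0,0,0,0,0],[0.0003,-0.002,0,0,0,0,0],[0.0003,-0.0024,0,0,0,0,0],[0.0004,-0.0027,0,0,0,0,0],[0.0004,-0.003,0,0,0,0,0],[0.0004,-0.003,0,0,0,0,0],[0.0004,-0.003,0,0,0,0,0]],
])

```text
clock: 22.1
eef_pos: [0.512, 0.0031, 0.042]
tcp_rot: [3.142, 0.0, 1.703]
ft_force: [-1.4, 2.0, -0.0]
width: -0.001
grip_force: 1.1
```

>>> arm_command([
  [[0,-0.0004,0,0,0,0,0],[0.0001,-0.0008,0,0,0,0,0],[0.0002,-0.0012,0,0,0,0,0],[0.0002,-0.0016,0,0,0,0,0],[0.0003,-0.002,0,0,0,0,0],[0.0003,-0.0024,0,0,0,0,0],[0.0004,-0.0027,0,0,0,0,0],[0.0004,-0.003,0,0,0,0,0],[0.0004,-0.003,0,0,0,0,0],[0.0004,-0.003,0,0,0,0,0]],
])

```text
clock: 23.35
eef_pos: [0.5124, 0.0004, 0.042]
tcp_rot: [3.142, -0.0, 1.703]
ft_force: [-0.4, 4.7, -0.3]
width: 0.001
grip_force: 1.9
```

```bash
python3 - <<'E'
from h import *
np.set_printoptions(precision=4,suppress=True)
s=robot.sense();print({k:s[k] for k in("clock","eef_pos","ft_force","tcp_rot")})
E
```

```text
{'clock': 23.35, 'eef_pos': array([0.5124, 0.0004, 0.042 ]), 'ft_force': array([-0.3553,  4.7205, -0.3096]), 'tcp_rot': array([ 3.1416, -0.0002,  1.7032])}
```

>>> arm_command([
  [[0,-0.0003,0,0,0,0,0],[0,-0.0006,0,0,0,0,0],[0.0001,-0.0009,0,0,0,0,0],[0.0001,-0.0012,0,0,0,0,0],[0.0002,-0.0015,0,0,0,0,0],[0.0002,-0.0018,0,0,0,0,0],[0.0003,-0.002,0,0,0,0,0],[0.0003,-0.002,0,0,0,0,0],[0.0003,-0.002,0,0,0,0,0],[0.0003,-0.002,0,0,0,0,0]],
])

```text
clock: 24.6
eef_pos: [0.5124, 0.0001, 0.0421]
tcp_rot: [3.142, -0.004, 1.704]
ft_force: [-1.8, 8.9, 1.6]
width: -0.001
grip_force: 4.6
```

>>> arm_command([
  [[0,-0.0005,0,0,0,0,0],[0.0001,-0.001,0,0,0,0,0],[0.0001,-0.001,0,0,0,0,0],[0.0001,-0.001,0,0,0,0,0],[0,0.002,0,0,0,0,0],[-0.001,0.008,0,0,0,0,0],[-0.002,0.015,0.03,0,0,0,0],[-0.003,0.02,0.08,0,0,0,0],[-0.04,-0.02,0.13,0,0,0,0],[-0.09,-0.06,0.17,0,0,0,0.6]],
])

```text
clock: 25.85
eef_pos: [0.439, -0.0503, 0.2008]
tcp_rot: [3.138, 0.003, 1.704]
ft_force: [-0.6, -0.8, 1.0]
width: 0.195
grip_force: 0.0
```

>>> arm_command([
  [[-0.02,-0.058,0,0,0,0,0.6],[-0.04,-0.116,0,0,0,0,0.6],[-0.03,-0.175,0,0,0,0,0.6],[-0.005,-0.23,0,0,0,0,0.6],[-0.003,-0.247,0,0,0,0,0.6],[-0.003,-0.247,0,0,0,0,0.6],[-0.003,-0.247,0,0,0,0,0.6],[-0.003,-0.247,0,0,0,0,0.6],[-0.003,-0.247,-0.02,0,0,0,0.6],[-0.003,-0.247,-0.05,0,0,0,0.6]],
])

```text
clock: 27.1
eef_pos: [0.4363, -0.2954, 0.1497]
tcp_rot: [3.139, 0.003, 1.705]
ft_force: [0.3, -0.6, -0.2]
width: 0.599
grip_force: 0.0
```

```bash
python3 - <<'E'
from h import *
np.set_printoptions(precision=4,suppress=True)
s=robot.sense();print({k:s[k] for k in("clock","eef_pos","tcp_rot","joint_pos")})
c=rd("top"); cc=c["img"][139:234,200:310,::-1]
print("hole",[(world(c,d["location"]),round(d["score"],2)) for d in robot.tip_of("light_plate_hole","top")[:2]])
b=rd("scene"); j=b["img"][160:235,190:290,::-1]
cv2.imwrite("pics/c5.png",np.hstack([cv2.resize(cc,(440,380),interpolation=cv2.INTER_CUBIC),cv2.resize(j,(360,380),interpolation=cv2.INTER_CUBIC)]))
cv2.imwrite("pics/c5b.png",cv2.resize(c["img"][150:215,225:300,::-1],(692,600),interpolation=cv2.INTER_CUBIC))
print(proj(c,[[.5177,-.0406,.064]]))
E
```

```text
{'clock': 27.1, 'eef_pos': array([ 0.4363, -0.2954,  0.1497]), 'tcp_rot': array([3.1388, 0.0028, 1.7048]), 'joint_pos': array([-0.5951,  0.3393, -0.0778,  1.1498, -0.0003,  0.8417])}
hole [(array([ 0.5167, -0.0382,  0.0592]), 0.55)]
[[254.9953 186.048 ]]
```

View pics/c5b.png

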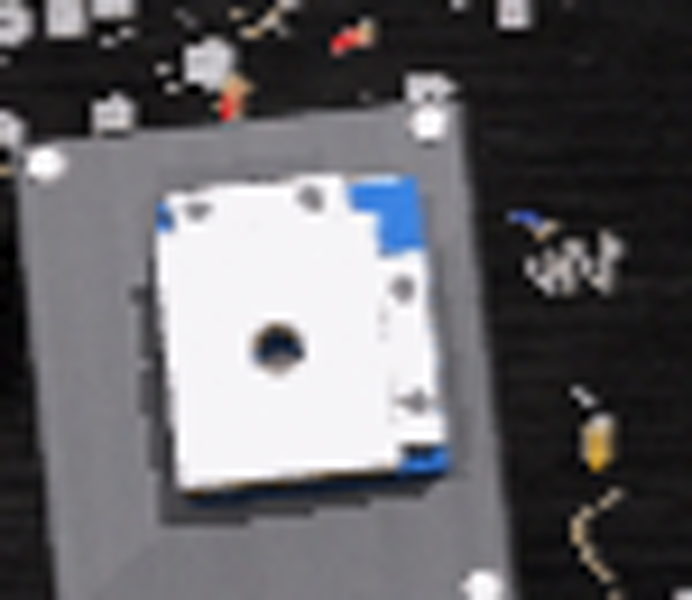

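The top crop shows the plates against both fences. The hole at (278,347) is dark right through to the bore, so the plates are aligned. Next is the pin: a first squeeze centres it along one axis.

>>> arm_command([
  [[-0.008,-0.007,0,0,0,0,0.6],[-0.016,-0.0135,0,0,0,0,0.6],[-0.016,-0.0135,-0.03,0,0,0,0.6],[-0.016,-0.0135,-0.06,0,0,0,0.6],[-0.016,-0.0135,-0.08,0,0,0,0.6],[-0.016,-0.0135,-0.09,0,0,0,0.6],[-0.016,-0.0135,-0.09,0,0,0,0.6],[-0.016,-0.0135,-0.09,0,0,0,0.2],[-0.016,-0.0135,-0.09,0,0,0,0.2],[-0.016,-0.0135,-0.09,0,0,0,0.2]],
], squeeze=20)

```text
clock: 28.5
eef_pos: [0.4206, -0.31, 0.0599]
tcp_rot: [3.139, 0.002, 1.703]
ft_force: [2.5, 0.8, 3.3]
width: 0.226
grip_force: 20.9
```

```bash
python3 - <<'E'
from h import *
np.set_printoptions(precision=4,suppress=True)
s=robot.sense();print({k:s[k] for k in("clock","eef_pos","tcp_rot","width","grip_force","ft_force")})
b=rd("scene");c=rd("top")
print("hole",[(world(b,d["location"]),round(d["score"],2)) for d in robot.tip_of("light_plate_hole","scene")[:2]])
print("hole",[(world(c,d["location"]),round(d["score"],2)) for d in robot.tip_of("light_plate_hole","top")[:2]])
print(proj(b,[[.5177,-.0406,.064],[.5147,-.0406,.064]]), proj(c,[[.5177,-.0406,.064],[.5147,-.0406,.064]]))
j=cv2.resize(b["img"][170:215,210:270,::-1],(800,600),interpolation=cv2.INTER_CUBIC)
cv2.imwrite("pics/c6.png",j)
E
```

```text
{'clock': 28.5, 'eef_pos': array([ 0.4206, -0.31  ,  0.0599]), 'tcp_rot': array([3.1388, 0.0022, 1.7033]), 'width': 0.22623176043673318, 'grip_force': 20.92574715614319, 'ft_force': array([2.49  , 0.7725, 3.3036])}
hole [(array([ 0.5174, -0.0388,  0.0585]), 0.78)]
hole [(array([ 0.5146, -0.038 ,  0.0603]), 0.89)]
[[244.381  195.4204]
 [245.5059 195.7594]] [[254.9953 186.048 ]
 [254.9751 187.2309]]
```

View pics/c6.png

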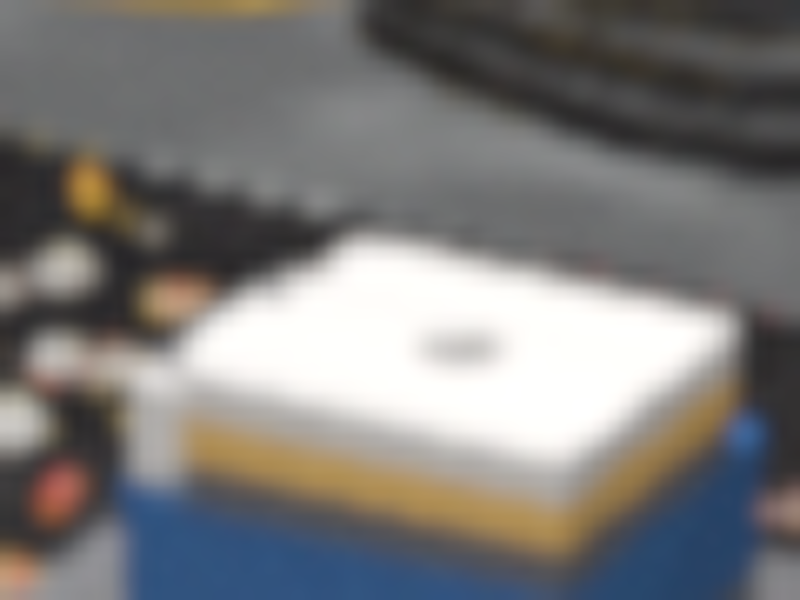

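Scene crop: the stack is flush and the hole is at (460,347), i.e. image pixel (244.0,195.6). That agrees with the touch estimate of the bore at (0.5177,-0.0406). Regripping at 90° to centre the other axis.

>>> arm_command([
  [[0,0,0,0,0,0,0.5],[0,0,0,0,0,0,0.5],[0,0,0,0,0,-0.18,0.5],[0,0,0,0,0,-0.36,0.5],[0,0,0,0,0,-0.54,0.5],[0,0,0,0,0,-0.72,0.5],[0,0,0,0,0,-0.9,0.5],[0,0,0,0,0,-1.08,0.5],[0,0,0,0,0,-1.26,0.5],[0,0,0,0,0,-1.44,0.5]],
])

```text
clock: 29.95
eef_pos: [0.4184, -0.3091, 0.058]
tcp_rot: [-3.14, 0.002, 0.257]
ft_force: [0.5, 0.4, -0.3]
width: 0.497
grip_force: 0.0
```

>>> arm_command([
  [[0,0,0,0,0,-0.13,0.5],[0,0,0,0,0,-0.13,0.5],[0,0,0,0,0,-0.13,0.15],[0,0,0,0,0,-0.13,0.15],[0,0,0,0,0,-0.13,0.15],[0,0,0,0,0,-0.13,0.15],[0,0,0,0,0,-0.13,0.15],[0,0,0,0,0,-0.13,0.15],[0,0,0,0,0,-0.13,0.15],[0,0,0,0,0,-0.13,0.15]],
], squeeze=30)

```text
clock: 31.2
eef_pos: [0.4193, -0.3094, 0.0587]
tcp_rot: [3.142, 0.0, 0.133]
ft_force: [-0.1, -1.4, 0.2]
width: 0.221
grip_force: 29.3
```

>>> arm_command([
  [[0,0,0.02,0,0,0,0.15],[0,0,0.06,0,0,0,0.15],[0,0,0.115,0,0,0,0.15],[-0.02,0.01,0.16,0,0,0,0.15],[-0.03,0.06,0.17,0,0,0,0.15],[-0.01,0.115,0.17,0,0,0,0.15],[0.02,0.165,0.17,0,0,0,0.15],[0.05,0.215,0.17,0,0,0,0.15],[0.085,0.256,0.17,0,0,0,0.15],[0.0972,0.2686,0.16,0,0,0,0.15]],
])

```text
clock: 32.45
eef_pos: [0.5185, -0.0384, 0.2191]
tcp_rot: [3.141, -0.002, 0.137]
ft_force: [-0.0, -0.5, -1.2]
width: 0.219
grip_force: 30.1
```

>>> arm_command([
  [[0,0,-0.015,0,0,0,0.15],[0,0,-0.03,0,0,0,0.15],[0,0,-0.045,0,0,0,0.15],[0,0,-0.06,0,0,0,0.15],[0,0,-0.075,0,0,0,0.15],[0,0,-0.08,0,0,0,0.15],[0,0,-0.08,0,0,0,0.15],[0,0,-0.08,0,0,0,0.15],[0,0,-0.08,0,0,0,0.15],[0,0,-0.08,0,0,0,0.15]],
])

```text
clock: 33.7
eef_pos: [0.5167, -0.0408, 0.1391]
tcp_rot: [3.141, -0.001, 0.133]
ft_force: [-0.1, -0.6, 0.1]
width: 0.222
grip_force: 30.1
```

```bash
python3 - <<'E'
from h import *
np.set_printoptions(precision=5,suppress=True)
s=robot.sense();print({k:s[k] for k in("clock","eef_pos","tcp_rot","width","grip_force","ft_force")})
b=rd("scene")
print("pin",[(world(b,d["location"]),round(d["score"],2)) for d in robot.tip_of("pin","scene")[:2]])
j=cv2.resize(b["img"][130:220,190:310,::-1],(800,600),interpolation=cv2.INTER_CUBIC)
cv2.imwrite("pics/c7.png",j)
e=s["eef_pos"]
u=np.array([.9914,.1306,0]); print(proj(b,[e+.0012*u-[0,0,.055],e+.0012*u-[0,0,.007],[.5177,-.0406,.064]])-[190,130])
E
```

```text
{'clock': 33.7, 'eef_pos': array([ 0.51675, -0.04081,  0.13912]), 'tcp_rot': array([ 3.14138, -0.00056,  0.13307]), 'width': 0.22196304055912716, 'grip_force': 30.096681118011475, 'ft_force': array([-0.10811, -0.59093,  0.12402])}
pin [(array([ 0.42635, -0.31202,  0.0002 ]), 0.71), (array([ 0.51806, -0.03434,  0.08161]), 0.7)]
[[54.39091 56.84895]
 [54.60438 35.94519]
 [54.38103 65.42041]]
```

View pics/c7.png

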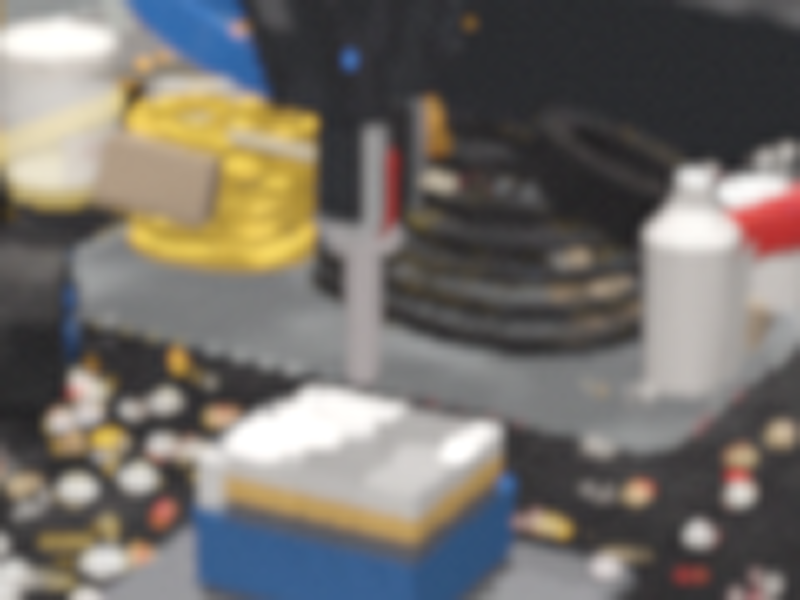

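The pin hangs vertical at image pixel (361,380), directly over the stack and matching the prediction. Lowering in checked steps.

>>> arm_command([
  [[0,0,-0.006,0,0,0,0.15],[0,0,-0.012,0,0,0,0.15],[0,0,-0.016,0,0,0,0.15],[0,0,-0.018,0,0,0,0.15],[0,0,-0.02,0,0,0,0.15],[0,0,-0.022,0,0,0,0.15],[0,0,-0.024,0,0,0,0.15],[0,0,-0.026,0,0,0,0.15],[0,0,-0.026,0,0,0,0.15],[0,0,-0.026,0,0,0,0.15]],
])

```text
clock: 35.05
eef_pos: [0.5165, -0.0409, 0.1128]
tcp_rot: [3.142, 0.0, 0.133]
ft_force: [-0.1, 0.1, -0.8]
width: 0.222
grip_force: 30.1
```

Free. Continuing.

>>> arm_command([
  [[0,0,-0.002,0,0,0,0.15],[0,0,-0.004,0,0,0,0.15],[0,0,-0.006,0,0,0,0.15],[0,0,-0.008,0,0,0,0.15],[0,0,-0.01,0,0,0,0.15],[0,0,-0.012,0,0,0,0.15],[0,0,-0.013,0,0,0,0.15],[0,0,-0.014,0,0,0,0.15],[0,0,-0.014,0,0,0,0.15],[0,0,-0.014,0,0,0,0.15]],
])

```text
clock: 36.3
eef_pos: [0.5165, -0.0408, 0.0988]
tcp_rot: [3.142, 0.0, 0.133]
ft_force: [0.4, 0.2, -1.1]
width: 0.221
grip_force: 30.1
```

>>> arm_command([
  [[0,0,-0.0015,0,0,0,0.15],[0,0,-0.003,0,0,0,0.15],[0,0,-0.0045,0,0,0,0.15],[0,0,-0.006,0,0,0,0.15],[0,0,-0.007,0,0,0,0.15],[0,0,-0.008,0,0,0,0.15],[0,0,-0.009,0,0,0,0.15],[0,0,-0.01,0,0,0,0.15],[0,0,-0.01,0,0,0,0.15],[0,0,-0.01,0,0,0,0.15]],
])

```text
clock: 37.55
eef_pos: [0.5165, -0.0408, 0.0887]
tcp_rot: [3.142, 0.0, 0.133]
ft_force: [0.2, 0.5, -0.8]
width: 0.222
grip_force: 30.1
```

Past the bore mouth with no force. Going down to about 2 mm above seated.

>>> arm_command([
  [[0,0,-0.002,0,0,0,0.15],[0,0,-0.004,0,0,0,0.15],[0,0,-0.006,0,0,0,0.15],[0,0,-0.008,0,0,0,0.15],[0,0,-0.01,0,0,0,0.15],[0,0,-0.012,0,0,0,0.15],[0,0,-0.014,0,0,0,0.15],[0,0,-0.016,0,0,0,0.15],[0,0,-0.016,0,0,0,0.15],[0,0,-0.016,0,0,0,0.15]],
])

```text
clock: 38.8
eef_pos: [0.5165, -0.0408, 0.0728]
tcp_rot: [3.142, 0.0, 0.133]
ft_force: [-0.3, -0.4, -0.4]
width: 0.218
grip_force: 30.1
```

>>> arm_command([
  [[0,0,0,0,0,0,0.25],[0,0,0,0,0,0,0.3],[0,0,0,0,0,0,0.4],[0,0,0,0,0,0,0.5],[0,0,0,0,0,0,0.5],[0,0,0.01,0,0,0,0.5],[0,0,0.03,0,0,0,0.5],[0,0,0.06,0,0,0,0.5],[-0.03,0,0.1,0,0,0,0.5],[-0.09,0,0.12,0,0,0,0.5]],
])

```text
clock: 40.05
eef_pos: [0.4292, -0.041, 0.1954]
tcp_rot: [3.14, -0.006, 0.133]
ft_force: [-0.5, -0.5, 1.0]
width: 0.497
grip_force: 0.0
```

```bash
python3 - <<'E'
from h import *
np.set_printoptions(precision=4,suppress=True)
s=robot.sense();print({k:s[k] for k in("clock","eef_pos","ft_force","width")})
b=rd("scene")
print("sh",[(world(b,d["location"]),round(d["score"],2)) for d in robot.tip_of("pin_shoulder","scene")[:2]])
cv2.imwrite("pics/c8.png",cv2.resize(b["img"][130:220,190:310,::-1],(800,600),interpolation=cv2.INTER_CUBIC))
E
```

```text
{'clock': 40.05, 'eef_pos': array([ 0.4292, -0.041 ,  0.1954]), 'ft_force': array([-0.4826, -0.542 ,  1.0431]), 'width': 0.4969909266676005}
sh [(array([ 0.5209, -0.0397,  0.0676]), 0.64), (array([ 0.525 , -0.0432,  0.0029]), 0.18)]
```

View pics/c8.png

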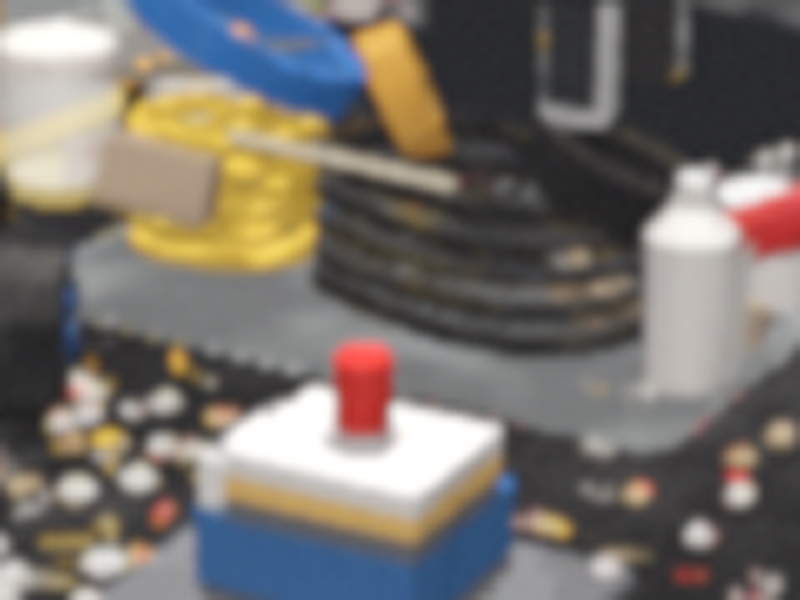

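The red knob stands upright at (362,390) with the collar down on the top plate, and the gripper is clear. Handing in.

```bash
python3 -c "
from rig import robot
print(robot.sign_off())"
```

```text
the job is handed in; nothing more can be done
None
```

The three plates are home against both fences and the pin is seated through them into the bore with its collar on the top plate. I released it and handed the job in at about 40 s; the sign-off gave no verdict.

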